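Put the flat tin away in the spring-out tray

TASK

Press the release plate on top of the grey caddy, under its light bar, so that the tray pops out. Gently lay the flat oblong tin in the tray, lid up, let go of it, and push the tray fully home until it latches and stays shut. Do not knock the light bar, do not drop the tin, and leave everything else on the table where it is.

Things in the scene. Friction and masses are not known exactly. Their poses are not given: they have to be found in the camera images.
- caddy: Grey steel caddy fixed to the table: 200 (x) x 184 (y) x 85 mm high. Origin: centre of its underside, on the table. Its front, where the tray comes out, faces its own -x (towards the robot, turned by a yaw of up to 0.25 rad); z is up. It does not move.
- tray (a joint): Slide of the white tray, m. 0 = shut and latched; grows as the tray comes out along the caddy's -x, to 0.110 (fully out). A spring (4.5 N shut, 3 N out) drives it out at up to 0.3 m/s once unlatched. Push it shut with 5 to 15 N (most in the last 25 mm, over the catch); it latches at 0 or just past (firm stop at -0.004; let go, it returns to 0). Not latched, it springs out again.
- tray_in (a point): Centre of the tray's inner floor, 16 mm above the table; moves with the tray; axes as the caddy's. Inside: 96 mm (x) x 112 mm (y), walls 4 mm thick and 20 mm high (front: the panel). Shut, it lies 52 mm in front (-x) of the caddy's origin, hidden; fully out, 162 mm in front, all of the floor open from above. The slot into the caddy is 48 mm high above this floor.
- tray_front (a point): Middle of the outer face of the tray's front panel, 36 mm above the table; moves with the tray; axes as the caddy's. The panel is 148 mm wide (y), 8 mm thick, from 10 to 62 mm above the table. With the tray shut this face stands 8 mm proud of the caddy's front.
- release (a joint): Travel of the sprung release plate in m: 0 = up, 0.012 = fully down; pressed straight down; 2 N to start, 6 N fully down. The tray is let go at about 8 to 9 mm; the plate springs up again when left.
- release_top (a point): Centre of the top face of the release plate, a plain white plastic rectangle in a dark frame 32 mm (caddy x) x 64 mm (caddy y) on the caddy's top; straight above the caddy's origin, 99 mm above the table when up; moves with the plate.
- light: Light bar fixed over the caddy; origin and axes as caddy. 200 mm long (y); x from -24 to +8 mm (over the release plate); z from 252 to 272 mm. Two 12 mm posts at x +85, y +-85 mm carry it. The space in front is open: a tool leaning 30 to 45 degrees back towards the robot, tip forward and down, reaches the plate; a vertical one hits the bar.
- tin: The flat oblong metal tin with a closed lid (the part to put away), loose: 86 mm long (x) x 46 mm wide (y) x 34 mm high (lid rim 86 x 46 for the top 9 mm, body 84 x 44 below), about 0.16 kg. Origin: centre of its underside; z up out of the lid. Lies either to the left or to the right of the caddy.
- square_tin: Bystander: tall square metal tin with a round cap, 70 x 70 x 62 mm; origin centre of underside.
- spool: Bystander: thread spool, 48 mm diameter, 56 mm high, standing; origin centre of underside.
- tape: Bystander: cardboard tape core ring lying flat, 92 mm diameter, 24 mm high; origin centre of underside.
- mug: Bystander: white mug, 76 mm diameter, 90 mm high; origin centre of underside.
- cardbox: Bystander: flat card box 96 x 61 x 32 mm; origin centre of underside.
- glue: Bystander: white bottle, 52 mm diameter, 130 mm high; origin centre of underside.
Not all that is in view belongs to the job. What is shaped like the tin but purple is not meant.

How it is judged:
On the way, in this order (a step that is already met when the one before it is completed fails the run):
1. the latch is released and the tray has popped out (more than 90 mm) (value of joint tray above 0.09 m), for 0.1 s.
2. the tin lies flat, lid up, on the floor of the open tray and is let go (x of tin in the frame of tray_in between -0.048 and 0.048 m and y of tin in the frame of tray_in between -0.056 and 0.056 m and z of tin in the frame of tray_in between -0.004 and 0.004 m and angle between tin's own z axis and vertical below 0.12 rad and contact force between the fingers and tin below 0.1 N and value of joint tray above 0.07 m), for 0.3 s.
3. the tray is shut with the tin in it (x of tin in the frame of tray_in between -0.048 and 0.048 m and y of tin in the frame of tray_in between -0.056 and 0.056 m and z of tin in the frame of tray_in between -0.004 and 0.004 m and angle between tin's own z axis and vertical below 0.12 rad and value of joint tray below 0.004 m), for 0.1 s.
At the end, for the whole second after the job is handed in: The tray is shut and latched (within 4 mm of home, staying there by itself), the release plate is up again (within 3 mm), and the tin lies at rest flat on the tray's floor inside it, lid up (underside within 4 mm of the floor, tilt under 0.12 rad) (all of step 3 and value of joint release below 0.003 m and linear speed of tin below 0.02 m/s); the robot touches nothing.
It fails at once if a bystander is moved by more than 30 mm or tipped (distance of any of square_tin, spool, tape, mug, cardbox, glue from where it was at the start of the episode above 0.03 m or angle between any of square_tin, spool, tape, mug, cardbox, glue's own z axis and vertical above 0.3 rad).
It fails at once if the light bar is knocked (more than 8 N) (contact force between light and anything else above 8 N).
It fails at once if the tin is dropped or flung (faster than 0.6 m/s while not held) (contact force between the fingers and tin below 0.1 N and linear speed of tin above 0.6 m/s).
It also fails if it takes over 72 s, if anything falls off the work surface, if the arm or the gripper's body presses on something with over 40 N, if the wrist force passes 120 N, or if a joint passes its speed limit or range.

ROBOT

A 6-joint arm with a two-finger parallel gripper is mounted at the origin on the work surface. World frame = base frame: x ahead of the robot, y to its left, z up, the work surface at z = 0. Lengths are in m, angles in rad, forces in N, time in s.
With the tool pointing down it reaches from about 0.375 to 0.975 m from the base axis. Payload 3.8 kg.
Tool frame: the origin (TCP) lies at the very end of the fingers, on their centre line; the grasp point (between the pads) lies 19 mm behind it (bot.grip_depth is the distance from the TCP to the grasp point, in m); z points along the fingers, y is the direction in which the jaws open and shut (so a half turn about z gives the same grasp; the last joint's range is limited). The gripper opens to 85 mm and grips with 20 to 120 N. Pads are 22 mm wide; open, the fingers measure 114 mm over their backs; the gripper's body (76 mm by 85 mm) begins 54 mm behind the grasp point. The pads swing forward as they close: fully open they stand 13 mm farther back than shut.
Start: joints at [-1.172, 0.264, 1.604, -0, 1.274, -0.037], TCP at [0.285, -0.612, 0.231] pointing down, gripper open.
Joint ranges: [-2.63, 2.63], [-0.94, 2.18], [0.31, 2.57], [-1.31, 4.45], [0, 2.66], [-2.55, 2.55]. Speed limits (rad/s): [2.57, 2.57, 3.14, 3.14, 3.14, 3.14].

INTERFACE

Orientations are given as a rotation vector (axis times angle).
In Python, from workcell import bot, cams, job gives the robot as it stands.
- The arm moves only by the tool apply_moves, never from a script. Its argument "targets" is a list of rows, each an object of numbers: "dx", "dy", "dz": the shift along the tool's x, y, z in units of 30 mm (1.0 is 30 mm); "wx", "wy", "wz": the turn, a rotation vector about the tool's x, y, z in units of 6 degrees (1.0 is 6 degrees); "jaw": the opening, from 0 (shut) to 1 (fully open). In form: [{"dx": .., "dy": .., "dz": .., "wx": .., "wy": .., "wz": .., "jaw": ..}, ...]. A call has 1 to 5 rows; each row shifts and turns the commanded pose from where the row before left it, along the tool's axes as they then stand; what a row does not reach is not made up. A row lasts 1/10 s, in which the tool goes at most 50 mm and 8.59 degrees, less where a joint would pass 70% of its speed; a pose out of reach is approached as far as the arm can. A call is refused whole if a number of a shift passes 1 or a number of a turn 1, either way. A call with a gripper value outside its range is refused whole. The fingers move at their own pace and stop on an object; "newtons" is the grip in N (left out, the last holds). Time passes only in rows, so rows that do not move let the fingers close. It gives the time, the measured TCP pose, the force and the opening at its end, in the units of the state.
- bot.read_state(): the state, without advancing time (a new reading comes with each control period).
- cams.read_camera(name): name is "side" or "top"; returns a dict with "color" (420x560x3 uint8, red, green, blue), "range_z" (420x560 float32, m along the optical axis (not along the pixel's ray), 0 where there is no reading), "fx", "fy", "cx", "cy" (pixels), "eye" and "rotation" of the camera in the world. Camera axes: x right, y down, z forward; pixel columns grow to the right and rows downward; lengths in m; the calibration is good to about 2 mm. A picture is of the moment at which its call begins.
- job.finish_job(): hands the job in, once; it reports no verdict.
The state is a dict: "time": time; "q": joint angles; "joint_vel": joint speeds; "joint_torque": joint torques, N m; "tool_pos": TCP position; "tcp_rot": TCP orientation; "wrist_force": force on the tool from outside, world axes, zero at the start; "torque": the same for the moment, N m; "width": opening from 0.0 (shut) to 1.0 (fully open).
Only numpy, scipy, OpenCV 4.12 (cv2) and the standard library are available. Lean on these libraries where they do the work, as an engineer would, in place of code of your own. Each camera call takes 0.05 s, during which the arm holds its last target.

## Working session

There is one attempt and no reset: what is moved stays moved. The work goes in short steps, Python scripts to look and compute and a tool call to move; the robot and the scene stay as the last step left them, time stands still between calls to the robot, and variables do not carry over. Pictures are saved under pics/ and viewed, and the job is handed in when it is done.

Besides the shell and the picture viewer there is one more tool, called as a command line: name --argument value ..., lists and objects as JSON in quotes. apply_moves: Moves the arm, as the interface text tells. Its arguments: {"type":"object","properties":{"targets":{"type":"array"},"newtons":{"type":"number"}},"required":["targets"]}

```bash
mkdir -p pics; ls; python3 - <<'E'
from workcell import bot,cams,job
import cv2,numpy as np
print(bot.read_state()); print(bot.grip_depth)
for n in ("side","top"):
    c=cams.read_camera(n); cv2.imwrite(f"pics/{n}0.png",c["color"][:,:,::-1]); np.savez(f"pics/{n}0.npz",**c)
    print(n,c["fx"],c["fy"],c["cx"],c["cy"],c["eye"],c["rotation"])
E
```

```text
pics
{'time': 0.0, 'q': array([-1.17188428e+00,  2.64786364e-01,  1.60542616e+00, -3.98036047e-05,
        1.27371998e+00, -3.68857361e-02]), 'joint_vel': array([ 4.92128236e-04, -7.60409328e-04,  7.09803197e-05,  1.36586753e-03,
       -3.92203700e-04,  4.15590098e-04]), 'joint_torque': array([-4.65428857e-04, -5.15112090e+01, -3.67316508e+01, -4.46047602e-05,
        1.30281344e-02, -1.15416447e-05]), 'tool_pos': array([ 0.28463762, -0.61120615,  0.22991151]), 'tcp_rot': array([-3.06506142e+00, -6.78667173e-01,  7.19934943e-04]), 'wrist_force': array([0.02538804, 0.86404911, 0.7090814 ]), 'torque': array([-0.01383864,  0.00879086, -0.0086438 ]), 'width': 1.001034545569319}
0.0187
side 472.53369248370547 472.53369248370547 283.6202627156155 214.61225330818826 [0.2272693  1.20136171 0.79476849] [-0.34959867  2.60885791 -1.50114825]
top 406.05124701758916 406.05124701758916 276.5787695840648 210.0366072737206 [0.42356947 0.04843144 1.17254867] [-2.19491798  2.14822524 -0.07666669]
```

View pics/top0.png

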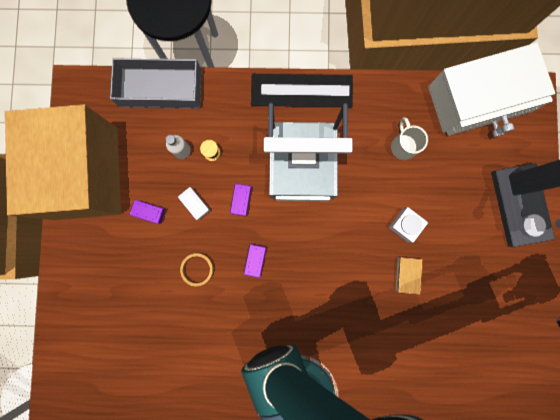

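View pics/side0.png

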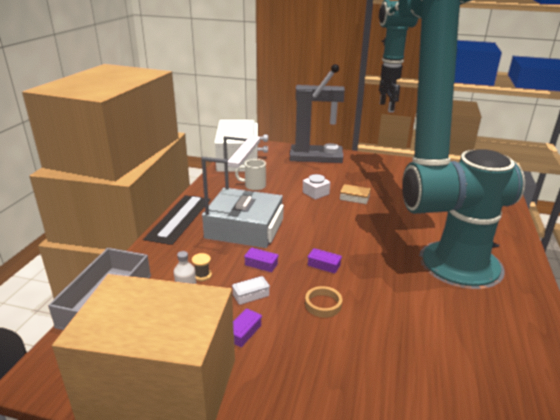

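The top view shows the caddy at (304,160) with the light bar at (308,145), and the square tin at (408,225). The card box is at (409,275), the mug at (409,140), the tape at (197,269), the spool at (210,150) and the glue at (178,147).

Oblong candidates are purple at (147,212), (241,200) and (255,261), and silver-white at (193,204). The silver one fits because purple is excluded. I'll confirm it in a crop and measure.

```bash
cat > h.py <<'E'
import numpy as np,cv2
from scipy.spatial.transform import Rotation as R
def load(n): 
    d=np.load(n); return {k:d[k] for k in d.files}
def cloud(c):
    v,u=np.mgrid[:420,:560]; z=c["range_z"]
    p=np.stack([(u-c["cx"])/c["fx"]*z,(v-c["cy"])/c["fy"]*z,z],-1)
    return p@R.from_rotvec(c["rotation"]).as_matrix().T+c["eye"]
def ray(c,uv,h):
    uv=np.atleast_2d(uv).astype(float)
    d=np.c_[(uv[:,0]-c["cx"])/c["fx"],(uv[:,1]-c["cy"])/c["fy"],np.ones(len(uv))]@R.from_rotvec(c["rotation"]).as_matrix().T
    return c["eye"]+d*((h-c["eye"][2])/d[:,2])[:,None]
E
python3 - <<'E'
from h import *
t=load("pics/top0.npz"); s=load("pics/side0.npz")
a=cv2.resize(t["color"][180:230,120:345][:,:,::-1],None,fx=3.4,fy=3.4,interpolation=2)
b=cv2.resize(s["color"][240:350,200:365][:,:,::-1],None,fx=3,fy=3,interpolation=2)
w=max(a.shape[1],b.shape[1]); im=np.zeros((a.shape[0]+b.shape[0],w,3),np.uint8); im[:a.shape[0],:a.shape[1]]=a; im[a.shape[0]:,:b.shape[1]]=b
cv2.imwrite("pics/crop.png",im)
P=cloud(t)
for nm,(u,v) in dict(tin=(193,204),table=(220,230),rel=(304,160),bar=(308,145),capleft=(285,180),mug=(409,140),sq=(408,225)).items(): print(nm,P[v,u].round(3))
# tin: rect of points height>.02 near
Z=P[...,2]
m=((Z>.02)&(Z<.05)).astype(np.uint8); m[:, :175]=0; m[:,215:]=0; m[:185]=0; m[225:]=0
q=P[m>0]; print("tin cloud",len(q),q.mean(0),np.percentile(q[:,2],[5,50,95]))
print("rect",cv2.minAreaRect(q[:,:2].astype(np.float32)*1000))
# caddy top
m=((Z>.075)&(Z<.095)); m[:, :255]=0; m[:,350:]=0; m[:110]=0;m[215:]=0
q=P[m]; print("caddy",len(q),cv2.minAreaRect(q[:,:2].astype(np.float32)*1000),np.median(q[:,2]))
m=((Z>.24)&(Z<.29)); m[:, :255]=0; m[:,360:]=0; m[:110]=0;m[215:]=0
q=P[m]; print("bar",len(q),cv2.minAreaRect(q[:,:2].astype(np.float32)*1000),np.median(q[:,2]))
E
```

```text
tin [0.532 0.301 0.035]
table [0.461 0.228 0.001]
rel [ 0.65  -0.006  0.101]
bar [ 0.647 -0.006  0.275]
capleft [0.597 0.043 0.086]
mug [ 0.735 -0.316  0.005]
sq [ 0.484 -0.293  0.066]
tin cloud 498 [0.53275401 0.3013427  0.03556043] [0.03146672 0.03562755 0.03956771]
rect ((533.3636474609375, 302.5478210449219), (85.39138793945312, 45.95758056640625), 40.971797943115234)
caddy 3595 ((656.59765625, -4.7096710205078125), (201.12014770507812, 184.4056854248047), 0.5497435331344604) 0.08680869276072545
bar 1618 ((685.4502563476562, -4.127586364746094), (107.21260833740234, 196.4444580078125), 0.7819582223892212) 0.2730935027485107
```

View pics/crop.png

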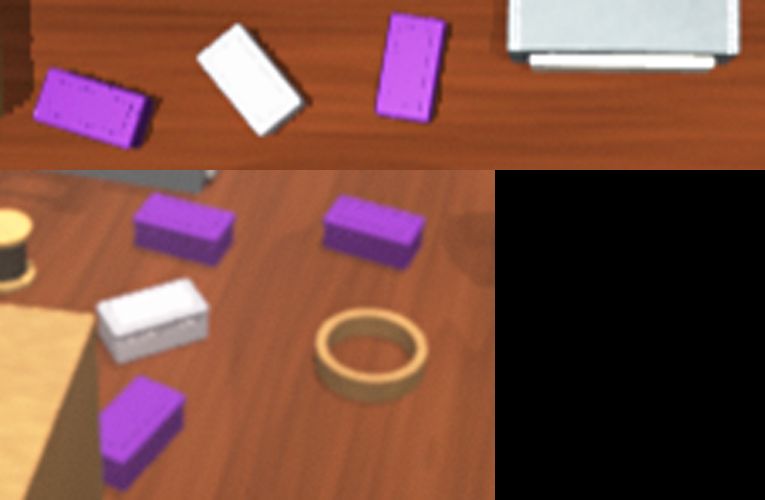

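The crop confirms the loose white-silver lidded tin at top view (193,204), lid up. Depth gives it 85.4 x 46 mm and a top at 35 mm, which matches the description. The three purple ones are decoys. The caddy measures 201 x 184 mm, centre (0.657,-0.005), yaw about 0.01 rad. Next I'll plan the press.

```bash
cat > p.py <<'E'
import numpy as np
from scipy.spatial.transform import Rotation as R
C=np.array([.6566,-.0047]); YAW=.0096
def ori(yawy,tilt=0):
    # tool y horizontal heading yawy (rad), tool leaning back by tilt in that vertical plane
    c,s=np.cos(tilt),np.sin(tilt); h=np.array([np.cos(yawy),np.sin(yawy),0]); u=np.array([0,0,1.])
    z=s*h-c*u; y=c*h+s*u; return R.from_matrix(np.c_[np.cross(y,z),y,z])
def cad(x,y,z): 
    c,s=np.cos(YAW),np.sin(YAW); return np.array([C[0]+c*x-s*y,C[1]+s*x+c*y,z])
def rows(p0,r0,p1,r1,n=None,straight=False):
    rel=r0.inv()*r1; w=rel.as_rotvec(); d=r0.inv().apply(np.array(p1)-p0)
    if n is None: n=int(np.ceil(max(np.abs(w).max()/np.radians(6),np.linalg.norm(d)/.03,1)))
    # find per-row shift so that n equal rows compose
    rr=R.from_rotvec(w/n); A=np.zeros((3,3)); cur=R.identity()
    for i in range(n): A+=cur.as_matrix(); cur=cur*rr
    dd=np.linalg.solve(A,d)
    print("n",n,"d",(dd/.03).round(3),"w",(w/n/np.radians(6)).round(3),"| total d mm",(d*1000).round(1),"w deg",np.degrees(w).round(2))
def state():
    from workcell import bot
    s=bot.read_state(); print("t",s["time"],"pos",s["tool_pos"].round(4),"F",s["wrist_force"].round(2),"w",round(s["width"],3),"q",s["q"].round(2))
    return s["tool_pos"],R.from_rotvec(s["tcp_rot"])
E
python3 - <<'E'
from p import *
p,r=state()
t=np.radians(40); r1=ori(YAW,t); 
pre=cad(.008,0,.108)-.11*r1.as_matrix()[:,2]; print(pre)
rows(p,r,pre,r1,26)
E
```

```text
t 0.1 pos [ 0.2847 -0.6113  0.2301] F [-0.2  -0.66  0.45] w 0.998 q [-1.17  0.26  1.61 -0.    1.27 -0.04]
[ 0.59389625 -0.00530197  0.19226489]
n 26 d [ 0.904 -0.137  0.072] w [-0.228  0.146 -0.403] | total d mm [ 536.1 -418.7   38.7] w deg [-35.57  22.78 -62.81]
```

apply_moves --targets '[{"dx": 0.9, "dy": -0.14, "dz": 0.0, "wx": -0.23, "wy": 0.15, "wz": -0.4, "jaw": 0}, {"dx": 0.9, "dy": -0.14, "dz": 0.0, "wx": -0.23, "wy": 0.15, "wz": -0.4, "jaw": 0}, {"dx": 0.9, "dy": -0.14, "dz": 0.0, "wx": -0.23, "wy": 0.15, "wz": -0.4, "jaw": 0}, {"dx": 0.9, "dy": -0.14, "dz": 0.0, "wx": -0.23, "wy": 0.15, "wz": -0.4, "jaw": 0}, {"dx": 0.9, "dy": -0.14, "dz": 0.0, "wx": -0.23, "wy": 0.15, "wz": -0.4, "jaw": 0}]' --newtons 40

```text
time: 0.6
tool_pos: [0.392, -0.5257, 0.2333]
tcp_rot: [2.88, 0.966, 0.157]
wrist_force: [0.7, 0.4, 0.3]
width: 0.146
```

apply_moves --targets '[{"dx": 0.9, "dy": -0.14, "dz": 0.0, "wx": -0.23, "wy": 0.15, "wz": -0.4, "jaw": 0}, {"dx": 0.9, "dy": -0.14, "dz": 0.0, "wx": -0.23, "wy": 0.15, "wz": -0.4, "jaw": 0}, {"dx": 0.9, "dy": -0.14, "dz": 0.0, "wx": -0.23, "wy": 0.15, "wz": -0.4, "jaw": 0}, {"dx": 0.9, "dy": -0.14, "dz": 0.0, "wx": -0.23, "wy": 0.15, "wz": -0.4, "jaw": 0}, {"dx": 0.9, "dy": -0.14, "dz": 0.0, "wx": -0.23, "wy": 0.15, "wz": -0.4, "jaw": 0}]'

```text
time: 1.1
tool_pos: [0.4775, -0.4197, 0.2407]
tcp_rot: [2.661, 1.219, 0.301]
wrist_force: [-0.2, 1.0, 0.4]
width: -0.0
```

```bash
python3 - <<'E'
from p import *
p,r=state()
t=np.radians(40); r1=ori(YAW,t); 
pre=cad(.008,0,.108)-.11*r1.as_matrix()[:,2]; print(pre,r.as_matrix().round(2))
rows(p,r,pre,r1,15)
E
```

```text
t 1.1 pos [ 0.4775 -0.4197  0.2407] F [-0.24  0.99  0.4 ] w -0.0 q [-0.83  0.02  1.89  0.16  0.98 -0.19]
[ 0.59389625 -0.00530197  0.19226489] [[ 0.64  0.72  0.27]
 [ 0.76 -0.64 -0.09]
 [ 0.1   0.26 -0.96]]
n 15 d [ 0.957 -0.164  0.125] w [-0.24   0.155 -0.43 ] | total d mm [ 385.4 -194.    38. ] w deg [-21.56  13.95 -38.7 ]
```

apply_moves --targets '[{"dx": 0.95, "dy": -0.16, "dz": 0.1, "wx": -0.24, "wy": 0.15, "wz": -0.43, "jaw": 0}, {"dx": 0.95, "dy": -0.16, "dz": 0.1, "wx": -0.24, "wy": 0.15, "wz": -0.43, "jaw": 0}, {"dx": 0.95, "dy": -0.16, "dz": 0.1, "wx": -0.24, "wy": 0.15, "wz": -0.43, "jaw": 0}, {"dx": 0.95, "dy": -0.16, "dz": 0.1, "wx": -0.24, "wy": 0.15, "wz": -0.43, "jaw": 0}, {"dx": 0.95, "dy": -0.16, "dz": 0.1, "wx": -0.24, "wy": 0.15, "wz": -0.43, "jaw": 0}]'

```text
time: 1.6
tool_pos: [0.5441, -0.2912, 0.2336]
tcp_rot: [2.399, 1.457, 0.433]
wrist_force: [0.5, 0.2, 0.3]
width: 0.003
```

apply_moves --targets '[{"dx": 0.95, "dy": -0.16, "dz": 0.1, "wx": -0.24, "wy": 0.15, "wz": -0.43, "jaw": 0}, {"dx": 0.95, "dy": -0.16, "dz": 0.1, "wx": -0.24, "wy": 0.15, "wz": -0.43, "jaw": 0}, {"dx": 0.95, "dy": -0.16, "dz": 0.1, "wx": -0.24, "wy": 0.15, "wz": -0.43, "jaw": 0}, {"dx": 0.95, "dy": -0.16, "dz": 0.1, "wx": -0.24, "wy": 0.15, "wz": -0.43, "jaw": 0}, {"jaw": 0}]'

```text
invalid input at $.targets[4]: expected keys dx, dy, dz, wx, wy, wz, jaw
```

```bash
python3 - <<'E'
from p import *
p,r=state()
t=np.radians(40); r1=ori(YAW,t); 
pre=cad(.008,0,.108)-.11*r1.as_matrix()[:,2]; print(pre,r.as_matrix().round(2))
rows(p,r,pre,r1)
E
```

```text
t 1.6 pos [ 0.5441 -0.2912  0.2336] F [0.55 0.25 0.29] w 0.003 q [-0.62 -0.09  2.04  0.22  0.8  -0.26]
[ 0.59389625 -0.00530197  0.19226489] [[ 0.44  0.8   0.4 ]
 [ 0.89 -0.44 -0.1 ]
 [ 0.1   0.4  -0.91]]
n 10 d [ 0.961 -0.166  0.135] w [-0.24   0.158 -0.429] | total d mm [ 272.9 -102.7   29.7] w deg [-14.41   9.46 -25.76]
```

apply_moves --targets '[{"dx": 0.95, "dy": -0.16, "dz": 0.1, "wx": -0.24, "wy": 0.16, "wz": -0.43, "jaw": 0}, {"dx": 0.95, "dy": -0.16, "dz": 0.1, "wx": -0.24, "wy": 0.16, "wz": -0.43, "jaw": 0}, {"dx": 0.95, "dy": -0.16, "dz": 0.1, "wx": -0.24, "wy": 0.16, "wz": -0.43, "jaw": 0}, {"dx": 0.95, "dy": -0.16, "dz": 0.1, "wx": -0.24, "wy": 0.16, "wz": -0.43, "jaw": 0}, {"dx": 0.95, "dy": -0.16, "dz": 0.1, "wx": -0.24, "wy": 0.16, "wz": -0.43, "jaw": 0}]'

```text
time: 2.1
tool_pos: [0.5816, -0.1517, 0.2222]
tcp_rot: [2.113, 1.66, 0.558]
wrist_force: [-0.1, -0.8, -0.3]
width: 0.0
```

apply_moves --targets '[{"dx": 0.95, "dy": -0.16, "dz": 0.1, "wx": -0.24, "wy": 0.16, "wz": -0.43, "jaw": 0}, {"dx": 0.95, "dy": -0.16, "dz": 0.1, "wx": -0.24, "wy": 0.16, "wz": -0.43, "jaw": 0}, {"dx": 0.95, "dy": -0.16, "dz": 0.1, "wx": -0.24, "wy": 0.16, "wz": -0.43, "jaw": 0}, {"dx": 0.95, "dy": -0.16, "dz": 0.1, "wx": -0.24, "wy": 0.16, "wz": -0.43, "jaw": 0}, {"dx": 0, "dy": 0, "dz": 0, "wx": 0, "wy": 0, "wz": 0, "jaw": 0}]'

```text
time: 2.6
tool_pos: [0.588, -0.0353, 0.2047]
tcp_rot: [1.873, 1.803, 0.645]
wrist_force: [-0.7, 0.2, 0.1]
width: -0.001
```

```bash
python3 - <<'E'
from p import *
from workcell import cams
import cv2
p,r=state()
t=np.radians(40); r1=ori(YAW,t); 
pre=cad(.008,0,.108)-.11*r1.as_matrix()[:,2]; print(pre,r.as_matrix().round(2))
rows(p,r,pre,r1)
for n in("side","top"):
    c=cams.read_camera(n)["color"][:,:,::-1]
    c=c[120:270,150:350] if n=="side" else c[80:240,220:420]
    cv2.imwrite(f"pics/{n}1.png",cv2.resize(c,None,fx=3.5,fy=3.5))
E
```

```text
t 2.6 pos [ 0.588  -0.0353  0.2047] F [-0.71  0.17  0.1 ] w -0.001 q [-0.16 -0.24  2.31  0.22  0.42 -0.29]
[ 0.59389625 -0.00530197  0.19226489] [[ 0.03  0.78  0.62]
 [ 1.   -0.04 -0.01]
 [ 0.02  0.62 -0.78]]
n 2 d [ 0.499 -0.065  0.222] w [-0.141  0.058 -0.207] | total d mm [29.9 -4.1 13.3] w deg [-1.69  0.69 -2.48]
```

View pics/side1.png

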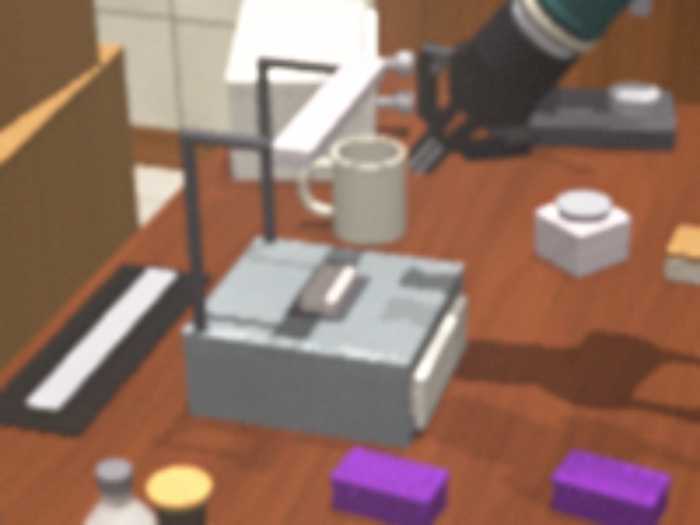

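The tip is clear in front of the caddy at about (425,160) in the crop, and the plate is at (335,290). The finger linkages stick out along the jaw axis, towards the bar and the caddy top. I'll turn the tool 90° about its axis so they lie sideways.

```bash
cat >> p.py <<'E'
def press(x=.006,z=.106,back=.11,t=np.radians(40)):
    o=ori(YAW,t)*R.from_rotvec([0,0,np.pi/2]); return cad(x,0,z)-back*o.as_matrix()[:,2],o
E
python3 - <<'E'
from p import *
p,r=state()
a,o=press(); print(o.as_matrix().round(2))
rows(p,r,a,o,16)
E
```

```text
t 2.7 pos [ 0.5897 -0.0375  0.207 ] F [ 0.02 -0.33  0.65] w 0.002 q [-0.16 -0.24  2.31  0.22  0.42 -0.29]
[[ 0.77  0.01  0.64]
 [ 0.01 -1.    0.01]
 [ 0.64  0.   -0.77]]
n 16 d [ 0.04  -0.065  0.03 ] w [-0.005  0.019  0.91 ] | total d mm [32.  -9.9 14.1] w deg [-0.52  1.83 87.4 ]
```

apply_moves --targets '[{"dx": 0.04, "dy": -0.065, "dz": 0.03, "wx": 0, "wy": 0.02, "wz": 0.91, "jaw": 0}, {"dx": 0.04, "dy": -0.065, "dz": 0.03, "wx": 0, "wy": 0.02, "wz": 0.91, "jaw": 0}, {"dx": 0.04, "dy": -0.065, "dz": 0.03, "wx": 0, "wy": 0.02, "wz": 0.91, "jaw": 0}, {"dx": 0.04, "dy": -0.065, "dz": 0.03, "wx": 0, "wy": 0.02, "wz": 0.91, "jaw": 0}, {"dx": 0.04, "dy": -0.065, "dz": 0.03, "wx": 0, "wy": 0.02, "wz": 0.91, "jaw": 0}]'

```text
time: 3.2
tool_pos: [0.5874, -0.0315, 0.1997]
tcp_rot: [2.324, 1.346, 0.817]
wrist_force: [0.0, 0.2, -0.2]
width: 0.002
```

apply_moves --targets '[{"dx": 0.04, "dy": -0.065, "dz": 0.03, "wx": 0, "wy": 0.02, "wz": 0.91, "jaw": 0}, {"dx": 0.04, "dy": -0.065, "dz": 0.03, "wx": 0, "wy": 0.02, "wz": 0.91, "jaw": 0}, {"dx": 0.04, "dy": -0.065, "dz": 0.03, "wx": 0, "wy": 0.02, "wz": 0.91, "jaw": 0}, {"dx": 0.04, "dy": -0.065, "dz": 0.03, "wx": 0, "wy": 0.02, "wz": 0.91, "jaw": 0}, {"dx": 0.04, "dy": -0.065, "dz": 0.03, "wx": 0, "wy": 0.02, "wz": 0.91, "jaw": 0}]'

```text
time: 3.7
tool_pos: [0.5875, -0.0207, 0.1941]
tcp_rot: [2.684, 0.795, 0.958]
wrist_force: [-0.1, -0.1, -2.0]
width: -0.002
```

apply_moves --targets '[{"dx": 0.04, "dy": -0.065, "dz": 0.03, "wx": 0, "wy": 0.02, "wz": 0.91, "jaw": 0}, {"dx": 0.04, "dy": -0.065, "dz": 0.03, "wx": 0, "wy": 0.02, "wz": 0.91, "jaw": 0}, {"dx": 0.04, "dy": -0.065, "dz": 0.03, "wx": 0, "wy": 0.02, "wz": 0.91, "jaw": 0}, {"dx": 0.04, "dy": -0.065, "dz": 0.03, "wx": 0, "wy": 0.02, "wz": 0.91, "jaw": 0}, {"dx": 0.04, "dy": -0.065, "dz": 0.03, "wx": 0, "wy": 0.02, "wz": 0.91, "jaw": 0}]'

```text
time: 4.2
tool_pos: [0.5918, -0.0094, 0.1919]
tcp_rot: [2.93, 0.148, 1.059]
wrist_force: [-0.3, 0.2, -0.3]
width: 0.003
```

```bash
python3 - <<'E'
from p import *
p,r=state()
a,o=press(); rows(p,r,a,o)
a,o=press(back=.02); rows(p,r,a,o)
E
```

```text
t 4.2 pos [ 0.5918 -0.0094  0.1919] F [-0.3   0.17 -0.29] w 0.003 q [-0.1  -0.23  2.34  0.22  0.35  1.18]
n 1 d [-0.019 -0.138  0.046] w [-0.047  0.043  0.857] | total d mm [-0.6 -4.2  1.4] w deg [-0.28  0.26  5.14]
n 4 d [-0.004 -0.032  0.762] w [-0.012  0.011  0.214] | total d mm [-0.2 -3.7 91.4] w deg [-0.28  0.26  5.14]
```

apply_moves --targets '[{"dx": 0, "dy": -0.03, "dz": 0.76, "wx": 0, "wy": 0, "wz": 0.21, "jaw": 0}, {"dx": 0, "dy": -0.03, "dz": 0.76, "wx": 0, "wy": 0, "wz": 0.21, "jaw": 0}, {"dx": 0, "dy": -0.03, "dz": 0.76, "wx": 0, "wy": 0, "wz": 0.21, "jaw": 0}, {"dx": 0, "dy": -0.03, "dz": 0.76, "wx": 0, "wy": 0, "wz": 0.21, "jaw": 0}, {"dx": 0, "dy": 0, "dz": 0, "wx": 0, "wy": 0, "wz": 0, "jaw": 0}]'

```text
time: 4.7
tool_pos: [0.6492, -0.0045, 0.1183]
tcp_rot: [-2.951, -0.025, -1.058]
wrist_force: [-1.1, -0.1, -0.1]
width: -0.001
```

```bash
python3 - <<'E'
from p import *
from workcell import cams
import cv2
p,r=state()
a,o=press(back=0); rows(p,r,a,o)
a,o=press(z=.096,back=0); rows(p,r,a,o)
for n in("side","top"):
    c=cams.read_camera(n)["color"][:,:,::-1]
    c=c[120:270,150:350] if n=="side" else c[80:240,220:420]
    cv2.imwrite(f"pics/{n}2.png",cv2.resize(c,None,fx=3.5,fy=3.5))
E
```

```text
t 4.7 pos [ 0.6492 -0.0045  0.1183] F [-1.05 -0.1  -0.09] w -0.001 q [-0.08  0.01  2.29  0.37  0.17  1.13]
n 1 d [0.083 0.012 0.6  ] w [-0.052  0.09   0.05 ] | total d mm [ 2.5  0.3 18. ] w deg [-0.31  0.54  0.3 ]
n 1 d [-0.129  0.012  0.858] w [-0.052  0.09   0.05 ] | total d mm [-3.9  0.4 25.7] w deg [-0.31  0.54  0.3 ]
```

View pics/side2.png

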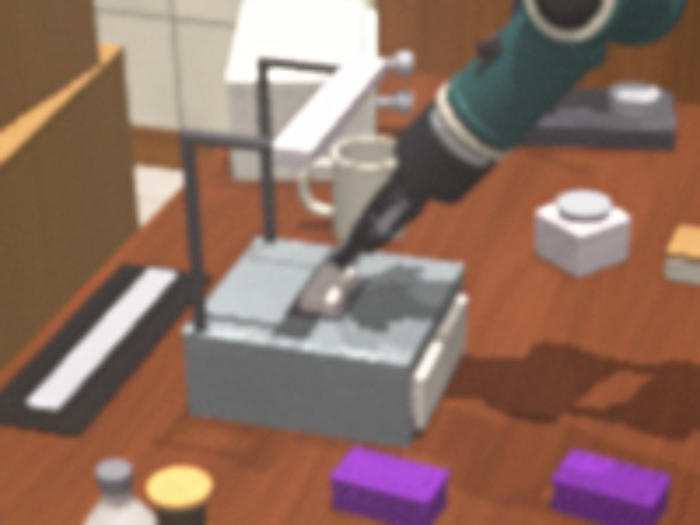

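The tip hangs just above the plate, at crop (335,270), clear of the bar. q5 is getting close to 0, so I'll lean a bit less (35°).

```bash
python3 - <<'E'
from p import *
p,r=state(); t=np.radians(35)
a,o=press(z=.107,back=0,t=t); rows(p,r,a,o,2)
print(o.inv().apply([0,0,-.01])/.03)
E
```

```text
t 4.8 pos [ 0.6492 -0.0043  0.1206] F [ 1.28 -0.43  0.32] w 0.004 q [-0.08  0.01  2.29  0.37  0.17  1.13]
n 2 d [0.033 0.009 0.317] w [-0.025 -0.385  0.032] | total d mm [ 1.6  0.6 19. ] w deg [-0.3  -4.62  0.39]
[-1.91192145e-01 -1.79254759e-17  2.73050681e-01]
```

apply_moves --targets '[{"dx": 0.03, "dy": 0, "dz": 0.32, "wx": 0, "wy": -0.38, "wz": 0, "jaw": 0}, {"dx": 0.03, "dy": 0, "dz": 0.32, "wx": 0, "wy": -0.38, "wz": 0, "jaw": 0}, {"dx": -0.08, "dy": 0, "dz": 0.11, "wx": 0, "wy": 0, "wz": 0, "jaw": 0}, {"dx": -0.08, "dy": 0, "dz": 0.11, "wx": 0, "wy": 0, "wz": 0, "jaw": 0}, {"dx": 0, "dy": 0, "dz": 0, "wx": 0, "wy": 0, "wz": 0, "jaw": 0}]'

```text
time: 5.3
tool_pos: [0.6636, -0.0037, 0.1008]
tcp_rot: [-2.988, -0.027, -0.954]
wrist_force: [2.6, -0.8, 2.9]
width: 0.002
```

apply_moves --targets '[{"dx": -0.07, "dy": 0, "dz": 0.1, "wx": 0, "wy": 0, "wz": 0, "jaw": 0}, {"dx": -0.07, "dy": 0, "dz": 0.1, "wx": 0, "wy": 0, "wz": 0, "jaw": 0}, {"dx": 0, "dy": 0, "dz": 0, "wx": 0, "wy": 0, "wz": 0, "jaw": 0}]'

```text
time: 5.6
tool_pos: [0.6631, -0.0035, 0.0925]
tcp_rot: [-2.989, -0.028, -0.95]
wrist_force: [1.0, -0.7, 5.1]
width: 0.0
```

```bash
python3 - <<'E'
from p import *
from workcell import cams
import cv2
p,r=state()
c=cams.read_camera("side")["color"][:,:,::-1]
c=c[120:270,150:350]
cv2.imwrite(f"pics/side3.png",cv2.resize(c,None,fx=3.5,fy=3.5))
E
```

```text
t 5.6 pos [ 0.6631 -0.0035  0.0925] F [ 1.   -0.69  5.06] w 0.0 q [-0.07  0.09  2.23  0.24  0.22  1.27]
```

View pics/side3.png

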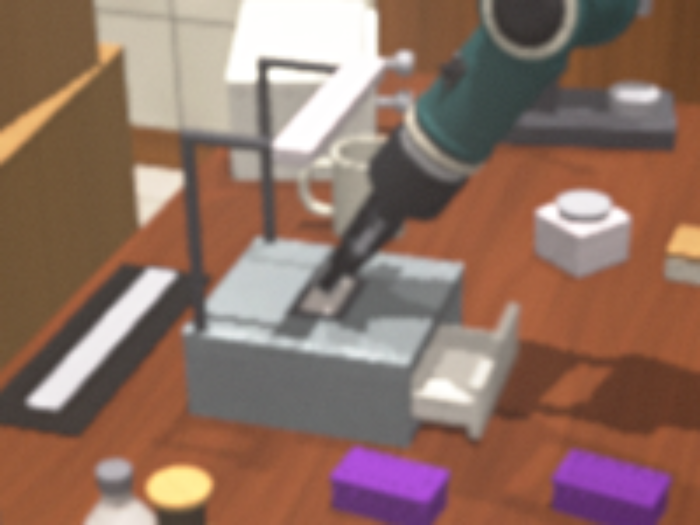

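The picture shows the tray popped out (crop (465,375)). Now I'll retreat along the tool and check the clearance around the tin.

apply_moves --targets '[{"dx": 0, "dy": 0, "dz": -0.6, "wx": 0, "wy": 0, "wz": 0, "jaw": 0}, {"dx": 0, "dy": 0, "dz": -1, "wx": 0, "wy": 0, "wz": 0, "jaw": 0}, {"dx": 0, "dy": 0, "dz": -1, "wx": 0, "wy": 0, "wz": 0, "jaw": 0}, {"dx": 0, "dy": 0, "dz": -1, "wx": 0, "wy": 0, "wz": 0, "jaw": 0}, {"dx": 0, "dy": 0, "dz": -1, "wx": 0, "wy": 0, "wz": 0, "jaw": 0.9}]'

```text
time: 6.15
tool_pos: [0.5799, -0.0043, 0.2024]
tcp_rot: [-2.991, -0.029, -0.937]
wrist_force: [1.0, -0.1, 1.2]
width: 0.155
```

```bash
python3 - <<'E'
from h import *
from p import *
p,r=state()
t=load("pics/top0.npz");P=cloud(t).reshape(-1,3)
d=np.hypot(P[:,0]-.533,P[:,1]-.3025)
for z0,z1 in((.05,.1),(.1,.2),(.2,.5)):
    m=(P[:,2]>z0)&(P[:,2]<z1)&(d<.35)&(P[:,1]>.1); q=P[m]; 
    if len(q): i=d[m].argmin(); print(z0,q[i].round(3),d[m].min().round(3), q.min(0).round(2),q.max(0).round(2))
o=ori(np.radians(-49))
for z in(.12,): rows(p,r,[.5333,.3025,z],o)
E
```

```text
t 6.15 pos [ 0.5799 -0.0043  0.2024] F [ 1.05 -0.06  1.16] w 0.155 q [-0.09 -0.24  2.29  0.13  0.49  1.37]
0.05 [0.663 0.266 0.051] 0.135 [0.49 0.24 0.05] [0.88 0.65 0.1 ]
0.1 [0.678 0.338 0.102] 0.15 [0.49 0.33 0.1 ] [0.76 0.65 0.2 ]
0.2 [0.506 0.517 0.201] 0.216 [0.49 0.52 0.2 ] [0.76 0.65 0.21]
n 11 d [ 0.098 -0.96   0.266] w [ 0.183 -0.506 -0.586] | total d mm [ -80.5 -307.6   44.7] w deg [ 12.05 -33.37 -38.64]
```

apply_moves --targets '[{"dx": 0.1, "dy": -0.96, "dz": 0.22, "wx": 0.18, "wy": -0.5, "wz": -0.58, "jaw": 1}, {"dx": 0.1, "dy": -0.96, "dz": 0.22, "wx": 0.18, "wy": -0.5, "wz": -0.58, "jaw": 1}, {"dx": 0.1, "dy": -0.96, "dz": 0.22, "wx": 0.18, "wy": -0.5, "wz": -0.58, "jaw": 1}, {"dx": 0.1, "dy": -0.96, "dz": 0.22, "wx": 0.18, "wy": -0.5, "wz": -0.58, "jaw": 1}, {"dx": 0.1, "dy": -0.96, "dz": 0.22, "wx": 0.18, "wy": -0.5, "wz": -0.58, "jaw": 1}]'

```text
time: 6.65
tool_pos: [0.5892, 0.1413, 0.1767]
tcp_rot: [-3.05, -0.529, -0.528]
wrist_force: [-0.4, -0.2, -0.1]
width: 0.991
```

apply_moves --targets '[{"dx": 0.1, "dy": -0.96, "dz": 0.22, "wx": 0.18, "wy": -0.5, "wz": -0.58, "jaw": 1}, {"dx": 0.1, "dy": -0.96, "dz": 0.22, "wx": 0.18, "wy": -0.5, "wz": -0.58, "jaw": 1}, {"dx": 0.1, "dy": -0.96, "dz": 0.22, "wx": 0.18, "wy": -0.5, "wz": -0.58, "jaw": 1}, {"dx": 0.1, "dy": -0.96, "dz": 0.22, "wx": 0.18, "wy": -0.5, "wz": -0.58, "jaw": 1}, {"dx": 0.1, "dy": -0.96, "dz": 0.22, "wx": 0.18, "wy": -0.5, "wz": -0.58, "jaw": 1}]'

```text
time: 7.15
tool_pos: [0.5458, 0.2774, 0.1408]
tcp_rot: [2.972, 1.002, 0.095]
wrist_force: [0.6, 0.3, -0.2]
width: 0.999
```

```bash
python3 - <<'E'
from p import *
p,r=state()
o=ori(np.radians(-49)); print(r.as_matrix().round(2))
rows(p,r,[.5333,.3025,.10],o)
E
```

```text
t 7.15 pos [0.5458 0.2774 0.1408] F [ 0.63  0.26 -0.22] w 0.999 q [ 0.44  0.18  1.88 -0.01  1.02  1.36]
[[ 0.79  0.6   0.06]
 [ 0.61 -0.8   0.02]
 [ 0.06  0.02 -1.  ]]
n 2 d [ 0.066 -0.469  0.676] w [ 0.116 -0.266 -0.31 ] | total d mm [  2.9 -28.5  40.4] w deg [ 1.39 -3.19 -3.73]
```

apply_moves --targets '[{"dx": 0.07, "dy": -0.45, "dz": 0.55, "wx": 0.11, "wy": -0.26, "wz": -0.3, "jaw": 1}, {"dx": 0.07, "dy": -0.45, "dz": 0.55, "wx": 0.11, "wy": -0.26, "wz": -0.3, "jaw": 1}, {"dx": 0, "dy": 0, "dz": 0, "wx": 0, "wy": 0, "wz": 0, "jaw": 1}, {"dx": 0, "dy": 0, "dz": 0, "wx": 0, "wy": 0, "wz": 0, "jaw": 1}]'

```text
time: 7.55
tool_pos: [0.5351, 0.3007, 0.108]
tcp_rot: [2.944, 1.093, 0.007]
wrist_force: [0.1, 0.3, 0.2]
width: 0.999
```

```bash
python3 - <<'E'
from p import *
from workcell import cams
import cv2
p,r=state()
o=ori(np.radians(-49)); print(r.as_matrix().round(3))
rows(p,r,[.5333,.3025,.06],o);rows(p,r,[.5333,.3025,.008],o)
c=cams.read_camera("side")["color"][:,:,::-1]
a=cv2.resize(c[200:350,180:330],None,fx=4,fy=4)
c=cams.read_camera("top")["color"][:,:,::-1]
cv2.imwrite("pics/g1.png",a)
E
```

```text
t 7.55 pos [0.5351 0.3007 0.108 ] F [0.07 0.34 0.16] w 0.999 q [ 0.47  0.25  1.86 -0.    1.03  1.33]
[[ 0.758  0.652  0.005]
 [ 0.652 -0.758  0.001]
 [ 0.004  0.003 -1.   ]]
n 2 d [-0.005 -0.043  0.8  ] w [ 0.013 -0.019 -0.023] | total d mm [-0.3 -2.6 48. ] w deg [ 0.16 -0.23 -0.27]
n 4 d [-0.003 -0.022  0.833] w [ 0.007 -0.01  -0.011] | total d mm [ -0.6  -2.8 100. ] w deg [ 0.16 -0.23 -0.27]
```

View pics/g1.png

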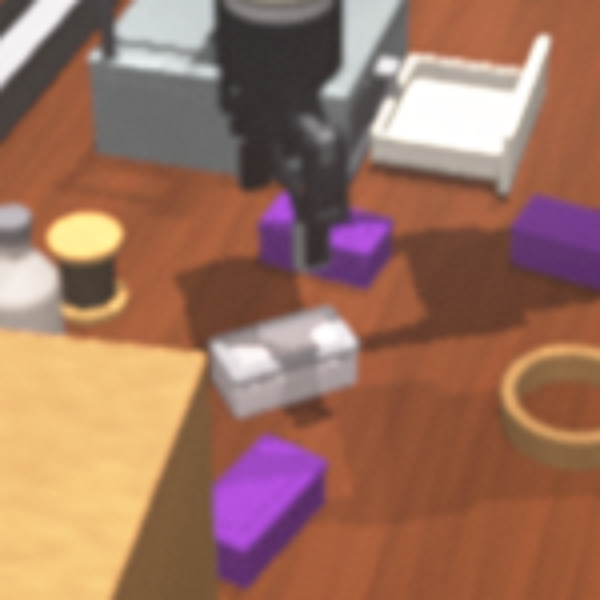

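The open fingers hang centred over the tin, at crop (285,360), with nothing close around them. Going down.

apply_moves --targets '[{"dx": 0, "dy": -0.045, "dz": 1, "wx": 0, "wy": -0.02, "wz": -0.02, "jaw": 1}, {"dx": 0, "dy": -0.045, "dz": 1, "wx": 0, "wy": -0.02, "wz": -0.02, "jaw": 1}, {"dx": 0, "dy": 0, "dz": 0.7, "wx": 0, "wy": 0, "wz": 0, "jaw": 1}, {"dx": 0, "dy": 0, "dz": 0.4, "wx": 0, "wy": 0, "wz": 0, "jaw": 1}, {"dx": 0, "dy": 0, "dz": 0.2, "wx": 0, "wy": 0, "wz": 0, "jaw": 1}]'

```text
time: 8.15
tool_pos: [0.5355, 0.3029, 0.0102]
tcp_rot: [2.942, 1.097, 0.007]
wrist_force: [-0.5, 0.0, -0.1]
width: 0.999
```

apply_moves --targets '[{"dx": 0, "dy": 0, "dz": 0, "wx": 0, "wy": 0, "wz": 0, "jaw": 0.75}, {"dx": 0, "dy": 0, "dz": 0, "wx": 0, "wy": 0, "wz": 0, "jaw": 0.65}, {"dx": 0, "dy": 0, "dz": 0, "wx": 0, "wy": 0, "wz": 0, "jaw": 0.3}, {"dx": 0, "dy": 0, "dz": 0, "wx": 0, "wy": 0, "wz": 0, "jaw": 0.3}, {"dx": 0, "dy": 0, "dz": 0, "wx": 0, "wy": 0, "wz": 0, "jaw": 0.3}]' --newtons 40

```text
time: 8.65
tool_pos: [0.5369, 0.3044, 0.0124]
tcp_rot: [2.942, 1.099, 0.012]
wrist_force: [-0.4, -0.0, 6.7]
width: 0.525
```

```bash
python3 - <<'E'
from p import *
p,r=state()
print(r.as_matrix().round(3))
E
```

```text
t 8.65 pos [0.5369 0.3044 0.0124] F [-0.41 -0.    6.69] w 0.525 q [ 0.48  0.37  1.91 -0.    0.86  1.33]
[[ 0.755  0.656  0.008]
 [ 0.656 -0.755  0.001]
 [ 0.007  0.004 -1.   ]]
```

Gripped at 44.6 mm, which matches the tin body of 44 mm. Now I'll lift.

apply_moves --targets '[{"dx": 0, "dy": 0, "dz": -0.3, "wx": 0, "wy": 0, "wz": 0, "jaw": 0.3}, {"dx": 0, "dy": 0, "dz": -0.7, "wx": 0, "wy": 0, "wz": 0, "jaw": 0.3}, {"dx": 0, "dy": 0, "dz": -1, "wx": 0, "wy": 0, "wz": 0, "jaw": 0.3}, {"dx": 0, "dy": 0, "dz": -1, "wx": 0, "wy": 0, "wz": 0, "jaw": 0.3}, {"dx": 0, "dy": 0, "dz": -0.8, "wx": 0, "wy": 0, "wz": 0, "jaw": 0.3}]'

```text
time: 9.15
tool_pos: [0.5349, 0.3037, 0.1262]
tcp_rot: [2.941, 1.099, 0.008]
wrist_force: [0.1, 0.2, -2.3]
width: 0.528
```

```bash
python3 - <<'E'
from h import *
from p import *
from workcell import cams
p,r=state()
c=cams.read_camera("side"); np.savez("pics/s_l.npz",**c)
a=cv2.resize(c["color"][160:310,180:380][:,:,::-1],None,fx=4,fy=4); cv2.imwrite("pics/l1.png",a)
c=cams.read_camera("top"); np.savez("pics/t_l.npz",**c)
P=cloud(c); cv2.imwrite("pics/l2.png",cv2.resize(c["color"][150:270,150:370][:,:,::-1],None,fx=3.5,fy=3.5))
Z=P[...,2]; m=(Z>.008)&(Z<.07)&(P[...,0]<.55)&(P[...,0]>.40)&(abs(P[...,1]+.006)<.1)
q=P[m]; print("tray",len(q),cv2.minAreaRect(q[:,:2].astype(np.float32)*1000))
f=m&(Z<.022); q=P[f]; print("floor",len(q),q.min(0),q.max(0),cv2.minAreaRect(q[:,:2].astype(np.float32)*1000),np.median(q[:,2]))
f=m&(Z>.05); q=P[f]; print("panel",len(q),cv2.minAreaRect(q[:,:2].astype(np.float32)*1000))
print("expect tray_in",cad(-.162,0,.016))
E
```

```text
t 9.15 pos [0.5349 0.3037 0.1262] F [ 0.09  0.22 -2.28] w 0.528 q [ 0.48  0.23  1.84 -0.    1.06  1.33]
tray 1718 ((476.65948486328125, -10.960662841796875), (146.16635131835938, 177.77064514160156), 0.5706628561019897)
floor 1320 [ 0.40372825 -0.10016421  0.00803594] [0.54352482 0.07809009 0.02191832] ((473.35113525390625, -10.993614196777344), (139.54931640625, 177.77064514160156), 0.5706628561019897) 0.017532549000777276
panel 185 ((494.539306640625, -6.3503570556640625), (110.1458740234375, 144.39585876464844), 1.2359569072723389)
expect tray_in [ 0.49460746 -0.00625518  0.016     ]
```

View pics/l1.png

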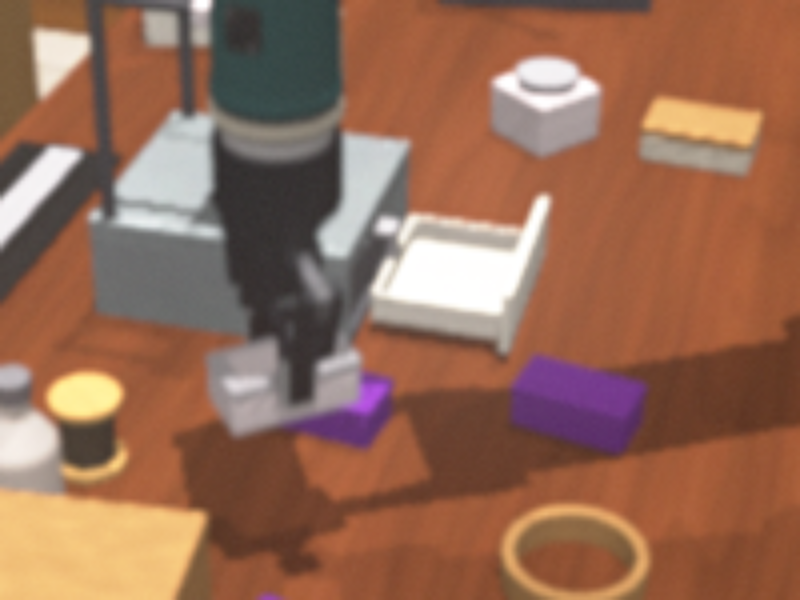

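View pics/l2.png

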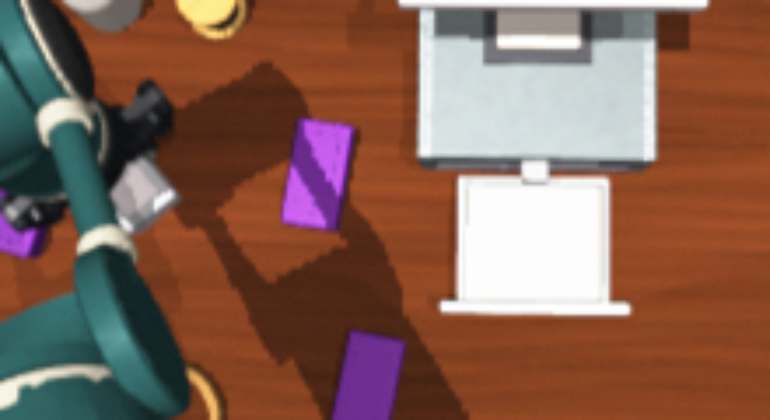

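The tin is held level under the fingers, at crop (285,390). The tray is fully out with its interior at top crop (535,240). I'll check the tray centre by ray casting and plan the carry.

```bash
python3 - <<'E'
from h import *
from p import *
p,r=state()
t=load("pics/t_l.npz")
g=t["color"].astype(int); m=((g.min(-1)>200)).astype(np.uint8); m[:200]=0; m[245:]=0; m[:,:270]=0; m[:,340:]=0
n,l,st,ce=cv2.connectedComponentsWithStats(m); i=1+st[1:,4].argmax(); x,y,w,h,_=st[i]; print(st[i])
print("panel L,R bottom z.062",ray(t,[[x,y+h-1],[x+w-1,y+h-1]],.062).round(4),"exp",cad(-.218,.074,0),cad(-.218,-.074,0))
row=m[y+8]; cs=np.where(row)[0]; print("walls z.036",ray(t,[[cs[0],y+8],[cs[-1],y+8]],.036).round(4), "exp y",cad(-.15,.06,0),cad(-.15,-.06,0))
o=ori(YAW); c=cad(-.162,0,0)
rows(p,r,[c[0],c[1],.13],o)
E
```

```text
t 9.25 pos [0.5376 0.3051 0.1291] F [ 1.    0.43 -1.69] w 0.528 q [ 0.48  0.23  1.84 -0.    1.06  1.33]
[ 276  200   54   40 1692]
panel L,R bottom z.062 [[ 0.438   0.0646  0.062 ]
 [ 0.4411 -0.0797  0.062 ]] exp [0.43789966 0.06720382 0.        ] [ 0.43932043 -0.08078936  0.        ]
walls z.036 [[ 0.5255  0.0529  0.036 ]
 [ 0.528  -0.065   0.036 ]] exp y [0.50603092 0.05385726 0.        ] [ 0.5071829  -0.06613721  0.        ]
n 11 d [-0.931  0.314 -0.007] w [ 0.009 -0.007 -0.751] | total d mm [-236.6  206.9   -2.5] w deg [  0.57  -0.49 -49.58]
```

apply_moves --targets '[{"dx": -0.93, "dy": 0.31, "dz": -0.01, "wx": 0.01, "wy": -0.01, "wz": -0.75, "jaw": 0.3}, {"dx": -0.93, "dy": 0.31, "dz": -0.01, "wx": 0.01, "wy": -0.01, "wz": -0.75, "jaw": 0.3}, {"dx": -0.93, "dy": 0.31, "dz": -0.01, "wx": 0.01, "wy": -0.01, "wz": -0.75, "jaw": 0.3}, {"dx": -0.93, "dy": 0.31, "dz": -0.01, "wx": 0.01, "wy": -0.01, "wz": -0.75, "jaw": 0.3}, {"dx": -0.93, "dy": 0.31, "dz": -0.01, "wx": 0.01, "wy": -0.01, "wz": -0.75, "jaw": 0.3}]'

```text
time: 9.75
tool_pos: [0.4789, 0.1665, 0.1238]
tcp_rot: [-2.668, -1.657, 0.009]
wrist_force: [-0.3, -1.0, -2.2]
width: 0.527
```

apply_moves --targets '[{"dx": -0.93, "dy": 0.31, "dz": -0.01, "wx": 0.01, "wy": -0.01, "wz": -0.75, "jaw": 0.3}, {"dx": -0.93, "dy": 0.31, "dz": -0.01, "wx": 0.01, "wy": -0.01, "wz": -0.75, "jaw": 0.3}, {"dx": -0.93, "dy": 0.31, "dz": -0.01, "wx": 0.01, "wy": -0.01, "wz": -0.75, "jaw": 0.3}, {"dx": -0.93, "dy": 0.31, "dz": -0.01, "wx": 0.01, "wy": -0.01, "wz": -0.75, "jaw": 0.3}, {"dx": -0.93, "dy": 0.31, "dz": -0.01, "wx": 0.01, "wy": -0.01, "wz": -0.75, "jaw": 0.3}]'

```text
time: 10.25
tool_pos: [0.4816, 0.0206, 0.1258]
tcp_rot: [-2.291, -2.142, 0.018]
wrist_force: [0.3, 0.5, -1.8]
width: 0.526
```

apply_moves --targets '[{"dx": -0.5, "dy": 0.15, "dz": 0, "wx": 0, "wy": 0, "wz": -0.4, "jaw": 0.3}, {"dx": 0, "dy": 0, "dz": 0, "wx": 0, "wy": 0, "wz": 0, "jaw": 0.3}, {"dx": 0, "dy": 0, "dz": 0, "wx": 0, "wy": 0, "wz": 0, "jaw": 0.3}]'

```text
time: 10.55
tool_pos: [0.4858, 0.0065, 0.1264]
tcp_rot: [-2.252, -2.184, 0.017]
wrist_force: [-1.0, 0.3, -1.9]
width: 0.531
```

```bash
python3 - <<'E'
from p import *
p,r=state()
o=ori(YAW); c=cad(-.162,0,0); print(r.as_matrix().round(3))
rows(p,r,[c[0],c[1],.08],o);rows(p,r,[c[0],c[1],.03],o)
E
```

```text
t 10.55 pos [0.4858 0.0065 0.1264] F [-0.95  0.29 -1.87] w 0.531 q [-0.03  0.01  2.1  -0.01  1.05 -0.  ]
[[ 0.031  0.999 -0.011]
 [ 1.    -0.031 -0.004]
 [-0.004 -0.011 -1.   ]]
n 2 d [-0.207  0.158  0.772] w [-0.053  0.019 -0.192] | total d mm [-12.3   9.7  46.3] w deg [-0.63  0.23 -2.31]
n 4 d [-0.103  0.081  0.803] w [-0.026  0.01  -0.096] | total d mm [-12.1  10.3  96.3] w deg [-0.63  0.23 -2.31]
```

apply_moves --targets '[{"dx": -0.2, "dy": 0.15, "dz": 0.77, "wx": -0.05, "wy": 0.02, "wz": -0.19, "jaw": 0.3}, {"dx": -0.2, "dy": 0.15, "dz": 0.77, "wx": -0.05, "wy": 0.02, "wz": -0.19, "jaw": 0.3}, {"dx": 0, "dy": 0, "dz": 0, "wx": 0, "wy": 0, "wz": 0, "jaw": 0.3}, {"dx": 0, "dy": 0, "dz": 0, "wx": 0, "wy": 0, "wz": 0, "jaw": 0.3}]'

```text
time: 10.95
tool_pos: [0.4943, -0.005, 0.0808]
tcp_rot: [-2.209, -2.233, 0.001]
wrist_force: [0.0, -0.1, -1.3]
width: 0.532
```

```bash
python3 - <<'E'
from p import *
from h import *
from workcell import cams
p,r=state()
o=ori(YAW); c=cad(-.162,0,0)
rows(p,r,[c[0],c[1],.04],o,2);rows(p,r,[c[0],c[1],.03],o,2)
for n in("side","top"):
    c=cams.read_camera(n)["color"][:,:,::-1]
    c=c[160:280,180:340] if n=="side" else c[150:270,220:380]
    cv2.imwrite(f"pics/{n}5.png",cv2.resize(c,None,fx=4.5,fy=4.5))
E
```

```text
t 10.95 pos [ 0.4943 -0.005   0.0808] F [ 0.02 -0.11 -1.33] w 0.532 q [-0.06  0.07  2.13  0.    0.94 -0.07]
n 2 d [-0.022  0.006  0.681] w [-0.004 -0.     0.007] | total d mm [-1.3  0.3 40.8] w deg [-0.04 -0.    0.08]
n 2 d [-0.022  0.006  0.847] w [-0.004 -0.     0.007] | total d mm [-1.3  0.3 50.8] w deg [-0.04 -0.    0.08]
```

View pics/side5.png

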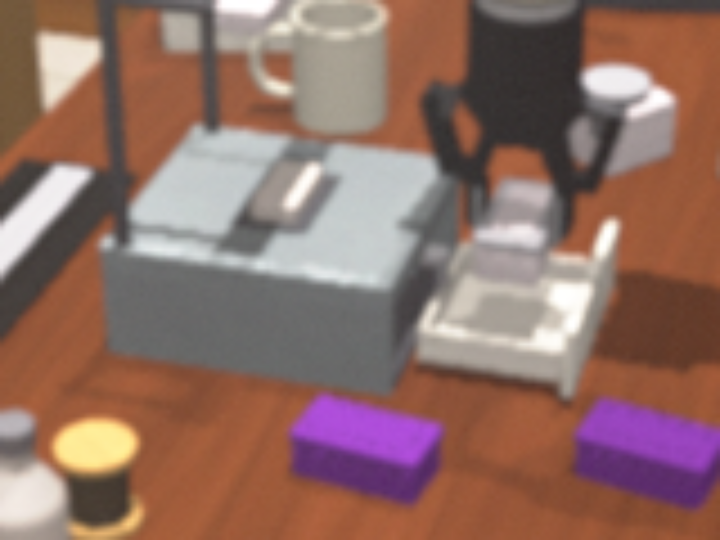

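The tin hangs level over the tray's open floor, at crop (515,235), and the fingers fit between the walls. The caddy-side knuckle passes above the caddy's top edge, so I'll shift 3 mm outward for clearance and go down slowly.

apply_moves --targets '[{"dx": -0.04, "dy": -0.09, "dz": 0.5, "wx": 0, "wy": 0, "wz": 0, "jaw": 0.3}, {"dx": 0, "dy": 0, "dz": 0.5, "wx": 0, "wy": 0, "wz": 0, "jaw": 0.3}, {"dx": 0, "dy": 0, "dz": 0.35, "wx": 0, "wy": 0, "wz": 0, "jaw": 0.3}, {"dx": 0, "dy": 0, "dz": 0, "wx": 0, "wy": 0, "wz": 0, "jaw": 0.3}]'

```text
time: 11.45
tool_pos: [0.492, -0.0068, 0.0404]
tcp_rot: [2.209, 2.234, -0.0]
wrist_force: [-0.2, 0.2, -1.6]
width: 0.527
```

apply_moves --targets '[{"dx": 0, "dy": 0, "dz": 0.15, "wx": 0, "wy": 0, "wz": 0, "jaw": 0.3}, {"dx": 0, "dy": 0, "dz": 0.1, "wx": 0, "wy": 0, "wz": 0, "jaw": 0.3}, {"dx": 0, "dy": 0, "dz": 0, "wx": 0, "wy": 0, "wz": 0, "jaw": 0.3}]'

```text
time: 11.75
tool_pos: [0.493, -0.0071, 0.0337]
tcp_rot: [2.208, 2.232, 0.002]
wrist_force: [0.1, 0.4, -2.0]
width: 0.526
```

apply_moves --targets '[{"dx": 0, "dy": 0, "dz": 0.06, "wx": 0, "wy": 0, "wz": 0, "jaw": 0.3}, {"dx": 0, "dy": 0, "dz": 0.06, "wx": 0, "wy": 0, "wz": 0, "jaw": 0.3}, {"dx": 0, "dy": 0, "dz": 0, "wx": 0, "wy": 0, "wz": 0, "jaw": 0.3}]'

```text
time: 12.05
tool_pos: [0.4927, -0.0072, 0.0298]
tcp_rot: [2.208, 2.233, 0.002]
wrist_force: [0.1, -0.2, -2.7]
width: 0.53
```

apply_moves --targets '[{"dx": 0, "dy": 0, "dz": 0.06, "wx": 0, "wy": 0, "wz": 0, "jaw": 0.3}, {"dx": 0, "dy": 0, "dz": 0.0, "wx": 0, "wy": 0, "wz": 0, "jaw": 0.3}]'

```text
time: 12.25
tool_pos: [0.4931, -0.0072, 0.0284]
tcp_rot: [2.208, 2.232, 0.002]
wrist_force: [-0.6, -1.0, 0.5]
width: 0.529
```

The load has come off the wrist, so the tin is on the floor. I'll settle 1 mm more and open a little.

apply_moves --targets '[{"dx": 0, "dy": 0, "dz": 0.03, "wx": 0, "wy": 0, "wz": 0, "jaw": 0.3}, {"dx": 0, "dy": 0, "dz": 0.0, "wx": 0, "wy": 0, "wz": 0, "jaw": 0.56}, {"dx": 0, "dy": 0, "dz": 0.0, "wx": 0, "wy": 0, "wz": 0, "jaw": 0.61}, {"dx": 0, "dy": 0, "dz": 0.0, "wx": 0, "wy": 0, "wz": 0, "jaw": 0.64}, {"dx": 0, "dy": 0, "dz": 0.0, "wx": 0, "wy": 0, "wz": 0, "jaw": 0.64}]'

```text
time: 12.75
tool_pos: [0.4928, -0.0071, 0.0272]
tcp_rot: [2.208, 2.233, 0.002]
wrist_force: [-1.2, -0.1, -0.2]
width: 0.639
```

```bash
python3 - <<'E'
from p import *
from h import *
from workcell import cams
p,r=state()
for n in("side",):
    c=cams.read_camera(n)["color"][:,:,::-1]
    c=c[160:280,180:340]
    cv2.imwrite(f"pics/{n}6.png",cv2.resize(c,None,fx=4.5,fy=4.5))
E
```

```text
t 12.75 pos [ 0.4928 -0.0071  0.0272] F [-1.19 -0.08 -0.24] w 0.639 q [-0.06  0.15  2.17 -0.    0.83 -0.08]
```

View pics/side6.png

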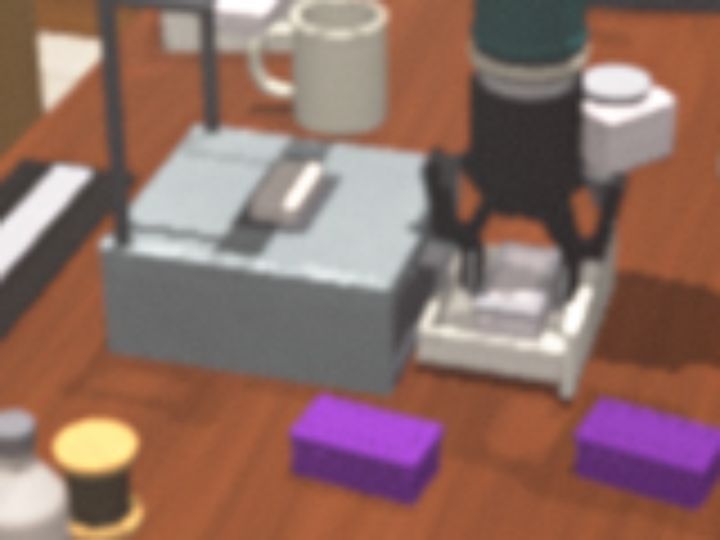

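The tin lies flat in the tray at crop (515,290), with both fingers free of it. I'll lift straight up.

apply_moves --targets '[{"dx": 0, "dy": 0, "dz": -0.3, "wx": 0, "wy": 0, "wz": 0, "jaw": 0.64}, {"dx": 0, "dy": 0, "dz": -0.5, "wx": 0, "wy": 0, "wz": 0, "jaw": 0.64}, {"dx": 0, "dy": 0, "dz": -1, "wx": 0, "wy": 0, "wz": 0, "jaw": 0.64}, {"dx": 0, "dy": 0, "dz": -1, "wx": 0, "wy": 0, "wz": 0, "jaw": 0.64}, {"dx": 0, "dy": 0, "dz": -0.8, "wx": 0, "wy": 0, "wz": 0, "jaw": 0.64}]'

```text
time: 13.3
tool_pos: [0.4933, -0.0071, 0.1377]
tcp_rot: [2.207, 2.232, 0.004]
wrist_force: [-0.3, -0.6, 0.5]
width: 0.643
```

```bash
python3 - <<'E'
from p import *
from h import *
from workcell import cams
p,r=state()
c=cams.read_camera("side"); np.savez("pics/s7.npz",**c); P=cloud(c)
cv2.imwrite(f"pics/side7.png",cv2.resize(c["color"][160:280,180:340][:,:,::-1],None,fx=4.5,fy=4.5))
# tin top
Z=P[...,2]; x,y=P[...,0],P[...,1]
m=(abs(x-.4946)<.06)&(abs(y+.006)<.07)&(Z>.035)&(Z<.056); q=P[m]; print(len(q),q.mean(0),np.median(q[:,2]))
# push pose: tool vertical, closed; half thickness 15; 
o=ori(YAW); a=cad(-.218-.05,0,.13); rows(p,r,a,o)
a=cad(-.218-.05,0,.04); rows(p,r,a,o)
E
```

```text
t 13.3 pos [ 0.4933 -0.0071  0.1377] F [-0.27 -0.55  0.48] w 0.643 q [-0.06 -0.    2.09 -0.    1.06 -0.08]
405 [0.49173373 0.00241269 0.04616084] 0.048849909331830976
n 4 d [ 0.008 -0.872  0.062] w [0.009 0.001 0.004] | total d mm [   1.  -104.7    7.3] w deg [0.23 0.03 0.09]
n 5 d [ 0.007 -0.699  0.649] w [0.008 0.001 0.003] | total d mm [   1.1 -105.    97.2] w deg [0.23 0.03 0.09]
```

View pics/side7.png

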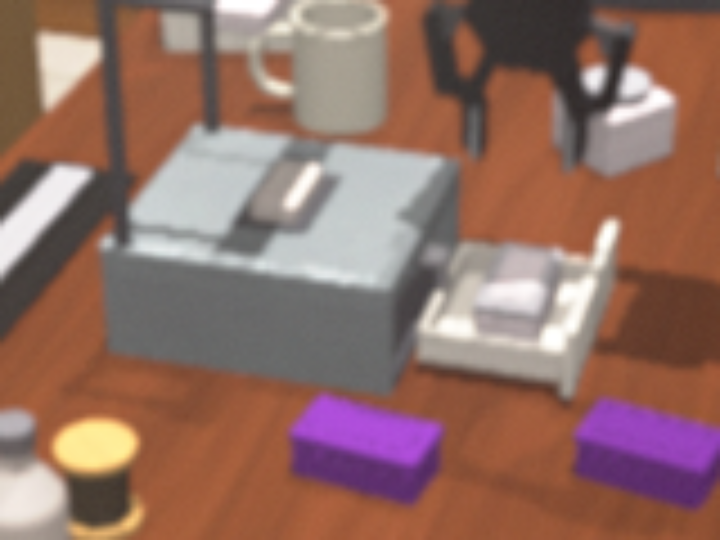

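The tin lies flat and free in the tray at crop (515,290). Its top measures 49 mm, expected 50. Now I'll go in front of the panel with the jaws shut.

apply_moves --targets '[{"dx": 0, "dy": -0.8, "dz": -0.1, "wx": 0, "wy": 0, "wz": 0, "jaw": 0}, {"dx": 0, "dy": -1, "dz": 0, "wx": 0, "wy": 0, "wz": 0, "jaw": 0}, {"dx": 0, "dy": -1, "dz": 0, "wx": 0, "wy": 0, "wz": 0, "jaw": 0}, {"dx": 0, "dy": -0.3, "dz": 0, "wx": 0, "wy": 0, "wz": 0, "jaw": 0}, {"dx": 0, "dy": 0, "dz": 0, "wx": 0, "wy": 0, "wz": 0, "jaw": 0}]' --newtons 40

```text
time: 13.85
tool_pos: [0.399, -0.0081, 0.1383]
tcp_rot: [2.207, 2.232, 0.003]
wrist_force: [0.9, 0.6, 0.2]
width: 0.001
```

apply_moves --targets '[{"dx": 0, "dy": 0, "dz": 0.6, "wx": 0, "wy": 0, "wz": 0, "jaw": 0}, {"dx": 0, "dy": 0, "dz": 0.8, "wx": 0, "wy": 0, "wz": 0, "jaw": 0}, {"dx": 0, "dy": 0, "dz": 0.8, "wx": 0, "wy": 0, "wz": 0, "jaw": 0}, {"dx": 0, "dy": 0, "dz": 0.8, "wx": 0, "wy": 0, "wz": 0, "jaw": 0}, {"dx": 0, "dy": 0, "dz": 0.3, "wx": 0, "wy": 0, "wz": 0, "jaw": 0}]'

```text
time: 14.35
tool_pos: [0.3996, -0.0081, 0.0373]
tcp_rot: [-2.209, -2.234, 0.001]
wrist_force: [-0.7, 0.6, -0.2]
width: 0.001
```

```bash
python3 - <<'E'
from p import *
from h import *
from workcell import cams
p,r=state(); print(r.as_matrix().round(3))
c=cams.read_camera("side"); 
cv2.imwrite(f"pics/side8.png",cv2.resize(c["color"][160:280,200:360][:,:,::-1],None,fx=4.5,fy=4.5))
for x in (-.218,-.135,-.108): print(x,((cad(x,0,0)-p)*1000).round(1))
E
```

```text
t 14.35 pos [ 0.3996 -0.0081  0.0373] F [-0.65  0.6  -0.22] w 0.001 q [-0.08 -0.04  2.34 -0.    0.84 -0.09]
[[-0.011  1.    -0.001]
 [ 1.     0.011 -0.   ]
 [-0.    -0.001 -1.   ]]
-0.218 [ 39.    1.3 -37.3]
-0.135 [122.    2.1 -37.3]
-0.108 [149.    2.3 -37.3]
```

View pics/side8.png

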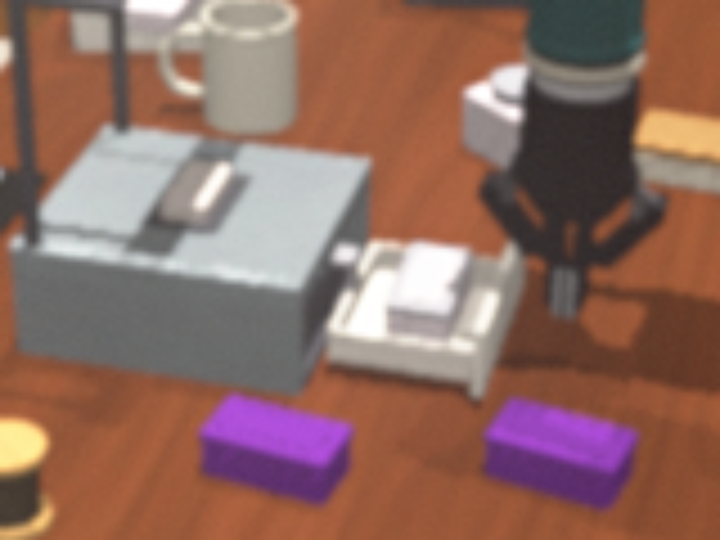

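The shut fingers stand in front of the panel at crop (565,295). The linkage arms stick out towards the caddy's top edge, so I'll turn 90° and they'll lie along the panel.

apply_moves --targets '[{"dx": 0, "dy": 0, "dz": 0, "wx": 0, "wy": 0, "wz": 1, "jaw": 0}, {"dx": 0, "dy": 0, "dz": 0, "wx": 0, "wy": 0, "wz": 1, "jaw": 0}, {"dx": 0, "dy": 0, "dz": 0, "wx": 0, "wy": 0, "wz": 1, "jaw": 0}, {"dx": 0, "dy": 0, "dz": 0, "wx": 0, "wy": 0, "wz": 1, "jaw": 0}, {"dx": 0, "dy": 0, "dz": 0, "wx": 0, "wy": 0, "wz": 1, "jaw": 0}]'

```text
time: 14.9
tool_pos: [0.4019, -0.0083, 0.0405]
tcp_rot: [2.713, 1.579, 0.006]
wrist_force: [0.7, -0.4, -0.4]
width: 0.002
```

apply_moves --targets '[{"dx": 0, "dy": 0, "dz": 0, "wx": 0, "wy": 0, "wz": 1, "jaw": 0}, {"dx": 0, "dy": 0, "dz": 0, "wx": 0, "wy": 0, "wz": 1, "jaw": 0}, {"dx": 0, "dy": 0, "dz": 0, "wx": 0, "wy": 0, "wz": 1, "jaw": 0}, {"dx": 0, "dy": 0, "dz": 0, "wx": 0, "wy": 0, "wz": 1, "jaw": 0}, {"dx": 0, "dy": 0, "dz": 0, "wx": 0, "wy": 0, "wz": 1, "jaw": 0}]'

```text
time: 15.4
tool_pos: [0.4019, -0.0083, 0.0405]
tcp_rot: [3.03, 0.823, 0.007]
wrist_force: [-0.1, 0.3, 0.1]
width: -0.001
```

apply_moves --targets '[{"dx": 0, "dy": 0, "dz": 0, "wx": 0, "wy": 0, "wz": 1, "jaw": 0}, {"dx": 0, "dy": 0, "dz": 0, "wx": 0, "wy": 0, "wz": 1, "jaw": 0}, {"dx": 0, "dy": 0, "dz": 0, "wx": 0, "wy": 0, "wz": 1, "jaw": 0}, {"dx": 0, "dy": 0, "dz": 0, "wx": 0, "wy": 0, "wz": 1, "jaw": 0}, {"dx": 0, "dy": 0, "dz": 0, "wx": 0, "wy": 0, "wz": 1, "jaw": 0}]'

```text
time: 15.9
tool_pos: [0.4019, -0.0083, 0.0405]
tcp_rot: [3.141, 0.011, 0.008]
wrist_force: [0.2, -0.7, 0.0]
width: 0.001
```

apply_moves --targets '[{"dx": 0.4, "dy": 0, "dz": 0, "wx": 0, "wy": 0, "wz": 0, "jaw": 0}, {"dx": 0.2, "dy": 0, "dz": 0, "wx": 0, "wy": 0, "wz": 0, "jaw": 0}, {"dx": 0, "dy": 0, "dz": 0, "wx": 0, "wy": 0, "wz": 0, "jaw": 0}]'

```text
time: 16.2
tool_pos: [0.4204, -0.0081, 0.0401]
tcp_rot: [3.141, 0.02, 0.007]
wrist_force: [-0.9, -0.0, -0.5]
width: 0.003
```

```bash
python3 - <<'E'
from p import *
p,r=state(); print(r.as_matrix().round(3))
for x in (-.218,-.135,-.108): print(x,((cad(x,0,0)-p)*1000).round(1))
E
```

```text
t 16.2 pos [ 0.4204 -0.0081  0.0401] F [-0.91 -0.01 -0.49] w 0.003 q [-0.08 -0.01  2.3  -0.    0.84  1.48]
[[ 1.     0.013  0.005]
 [ 0.013 -1.    -0.001]
 [ 0.005  0.001 -1.   ]]
-0.218 [ 18.2   1.3 -40.1]
-0.135 [101.2   2.1 -40.1]
-0.108 [128.2   2.4 -40.1]
```

apply_moves --targets '[{"dx": 0.25, "dy": 0, "dz": 0, "wx": 0, "wy": 0, "wz": 0, "jaw": 0}, {"dx": 0.25, "dy": 0, "dz": 0, "wx": 0, "wy": 0, "wz": 0, "jaw": 0}, {"dx": 0.3, "dy": 0, "dz": 0, "wx": 0, "wy": 0, "wz": 0, "jaw": 0}, {"dx": 0.3, "dy": 0, "dz": 0, "wx": 0, "wy": 0, "wz": 0, "jaw": 0}, {"dx": 0.3, "dy": 0, "dz": 0, "wx": 0, "wy": 0, "wz": 0, "jaw": 0}]'

```text
time: 16.7
tool_pos: [0.4596, -0.0075, 0.0387]
tcp_rot: [3.141, 0.018, -0.0]
wrist_force: [-4.9, 0.0, 1.6]
width: -0.001
```

apply_moves --targets '[{"dx": 0.3, "dy": 0, "dz": 0, "wx": 0, "wy": 0, "wz": 0, "jaw": 0}, {"dx": 0.3, "dy": 0, "dz": 0, "wx": 0, "wy": 0, "wz": 0, "jaw": 0}, {"dx": 0.3, "dy": 0, "dz": 0, "wx": 0, "wy": 0, "wz": 0, "jaw": 0}, {"dx": 0.3, "dy": 0, "dz": 0, "wx": 0, "wy": 0, "wz": 0, "jaw": 0}, {"dx": 0.3, "dy": 0, "dz": 0, "wx": 0, "wy": 0, "wz": 0, "jaw": 0}]'

```text
time: 17.2
tool_pos: [0.5047, -0.007, 0.0387]
tcp_rot: [3.141, 0.018, 0.0]
wrist_force: [-5.3, -1.5, 0.5]
width: 0.002
```

```bash
python3 - <<'E'
from p import *
from h import *
from workcell import cams
p,r=state(); print(r.as_matrix().round(3))
c=cams.read_camera("side"); 
cv2.imwrite(f"pics/side9.png",cv2.resize(c["color"][160:280,200:360][:,:,::-1],None,fx=4.5,fy=4.5))
for x in (-.218,-.135,-.108): print(x,((cad(x,0,0)-p)*1000).round(1))
E
```

```text
t 17.2 pos [ 0.5047 -0.007   0.0387] F [-5.34 -1.52  0.54] w 0.002 q [-0.06  0.15  2.13 -0.    0.86  1.5 ]
[[ 1.     0.011  0.   ]
 [ 0.011 -1.    -0.001]
 [ 0.     0.001 -1.   ]]
-0.218 [-66.1   0.2 -38.7]
-0.135 [ 16.9   1.  -38.7]
-0.108 [ 43.9   1.3 -38.7]
```

View pics/side9.png

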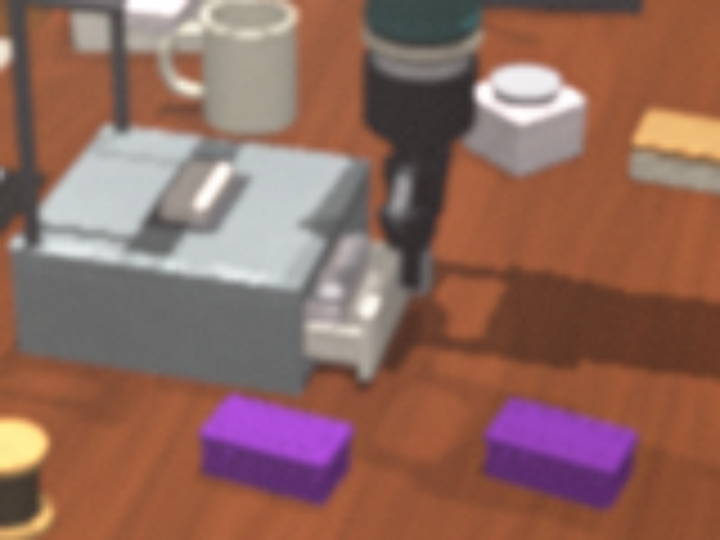

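The tray is being pushed in evenly at 5 N, with the tin still flat in it (crop (345,280)). I'll continue and slow down near home.

apply_moves --targets '[{"dx": 0.2, "dy": 0, "dz": 0, "wx": 0, "wy": 0, "wz": 0, "jaw": 0}, {"dx": 0.2, "dy": 0, "dz": 0, "wx": 0, "wy": 0, "wz": 0, "jaw": 0}, {"dx": 0.2, "dy": 0, "dz": 0, "wx": 0, "wy": 0, "wz": 0, "jaw": 0}, {"dx": 0.2, "dy": 0, "dz": 0, "wx": 0, "wy": 0, "wz": 0, "jaw": 0}, {"dx": 0.0, "dy": 0, "dz": 0, "wx": 0, "wy": 0, "wz": 0, "jaw": 0}]'

```text
time: 17.75
tool_pos: [0.5276, -0.0068, 0.0389]
tcp_rot: [3.141, 0.018, -0.003]
wrist_force: [-7.6, -1.2, 2.9]
width: 0.003
```

apply_moves --targets '[{"dx": 0.1, "dy": 0, "dz": 0, "wx": 0, "wy": 0, "wz": 0, "jaw": 0}, {"dx": 0.1, "dy": 0, "dz": 0, "wx": 0, "wy": 0, "wz": 0, "jaw": 0}, {"dx": 0.0, "dy": 0, "dz": 0, "wx": 0, "wy": 0, "wz": 0, "jaw": 0}]'

```text
time: 18.05
tool_pos: [0.5339, -0.0067, 0.0389]
tcp_rot: [3.141, 0.018, -0.001]
wrist_force: [-6.8, -2.8, 2.1]
width: 0.001
```

apply_moves --targets '[{"dx": 0.1, "dy": 0, "dz": 0, "wx": 0, "wy": 0, "wz": 0, "jaw": 0}, {"dx": 0.07, "dy": 0, "dz": 0, "wx": 0, "wy": 0, "wz": 0, "jaw": 0}, {"dx": 0.0, "dy": 0, "dz": 0, "wx": 0, "wy": 0, "wz": 0, "jaw": 0}]'

```text
time: 18.35
tool_pos: [0.5398, -0.0066, 0.0389]
tcp_rot: [3.141, 0.018, 0.002]
wrist_force: [-3.9, -0.1, -1.8]
width: 0.001
```

apply_moves --targets '[{"dx": 0.08, "dy": 0, "dz": 0, "wx": 0, "wy": 0, "wz": 0, "jaw": 0}, {"dx": 0.0, "dy": 0, "dz": 0, "wx": 0, "wy": 0, "wz": 0, "jaw": 0}, {"dx": 0.0, "dy": 0, "dz": 0, "wx": 0, "wy": 0, "wz": 0, "jaw": 0}]'

```text
time: 18.65
tool_pos: [0.542, -0.0066, 0.039]
tcp_rot: [3.141, 0.017, 0.002]
wrist_force: [-4.4, -1.1, -3.2]
width: 0.0
```

apply_moves --targets '[{"dx": 0.1, "dy": 0, "dz": 0, "wx": 0, "wy": 0, "wz": 0, "jaw": 0}, {"dx": 0.0, "dy": 0, "dz": 0, "wx": 0, "wy": 0, "wz": 0, "jaw": 0}, {"dx": 0.0, "dy": 0, "dz": 0, "wx": 0, "wy": 0, "wz": 0, "jaw": 0}]'

```text
time: 18.95
tool_pos: [0.5427, -0.0066, 0.0389]
tcp_rot: [3.141, 0.018, -0.006]
wrist_force: [-10.8, -1.5, 4.6]
width: 0.003
```

Firm stop: the last 3 mm commanded gave 0.7 mm of motion and the force jumped to 11 N. I'll back off slowly and look.

apply_moves --targets '[{"dx": -0.15, "dy": 0, "dz": 0, "wx": 0, "wy": 0, "wz": 0, "jaw": 0}, {"dx": -0.25, "dy": 0, "dz": 0, "wx": 0, "wy": 0, "wz": 0, "jaw": 0}, {"dx": -0.5, "dy": 0, "dz": 0, "wx": 0, "wy": 0, "wz": 0, "jaw": 0}, {"dx": -1, "dy": 0, "dz": 0, "wx": 0, "wy": 0, "wz": 0, "jaw": 0}, {"dx": -1, "dy": 0, "dz": 0, "wx": 0, "wy": 0, "wz": 0, "jaw": 0}]'

```text
time: 19.45
tool_pos: [0.4606, -0.0075, 0.0407]
tcp_rot: [3.141, 0.017, 0.013]
wrist_force: [0.6, 0.8, 0.8]
width: 0.004
```

apply_moves --targets '[{"dx": -1, "dy": 0, "dz": 0, "wx": 0, "wy": 0, "wz": 0, "jaw": 0}, {"dx": 0, "dy": 0, "dz": -1, "wx": 0, "wy": 0, "wz": 0, "jaw": 0}, {"dx": 0, "dy": 0, "dz": -1, "wx": 0, "wy": 0, "wz": 0, "jaw": 0}, {"dx": 0, "dy": 0, "dz": -1, "wx": 0, "wy": 0, "wz": 0, "jaw": 0}, {"dx": 0, "dy": 0, "dz": 0, "wx": 0, "wy": 0, "wz": 0, "jaw": 0}]'

```text
time: 19.95
tool_pos: [0.4342, -0.0081, 0.1354]
tcp_rot: [3.14, 0.017, 0.027]
wrist_force: [0.4, -0.4, 0.3]
width: -0.002
```

```bash
python3 - <<'E'
from p import *
from h import *
from workcell import cams
p,r=state()
c=cams.read_camera("side"); 
cv2.imwrite(f"pics/side10.png",cv2.resize(c["color"][130:300,160:380][:,:,::-1],None,fx=3.5,fy=3.5))
t=cams.read_camera("top");P=cloud(t); Z=P[...,2]
cv2.imwrite("pics/top10.png",t["color"][:,:,::-1])
m=(Z>.045)&(Z<.075)&(abs(P[...,1]+.006)<.09)&(P[...,0]>.42)&(P[...,0]<.555); q=P[m]; print(len(q),q.min(0),q.max(0) if len(q) else 0,"exp front x",cad(-.108,0,0)[0])
m=(Z>.09)&(Z<.11)&(abs(P[...,1]+.005)<.02)&(abs(P[...,0]-.656)<.02); print("plate z",np.median(P[m][:,2]),m.sum())
E
```

```text
t 19.95 pos [ 0.4342 -0.0081  0.1354] F [ 0.42 -0.42  0.26] w -0.002 q [-0.08 -0.13  2.21  0.    1.05  1.48]
168 [ 0.54750103 -0.078218    0.04517213] [0.55495662 0.0671788  0.06869631] exp front x 0.5486049766017795
plate z 0.10054171767435882 173
```

View pics/side10.png

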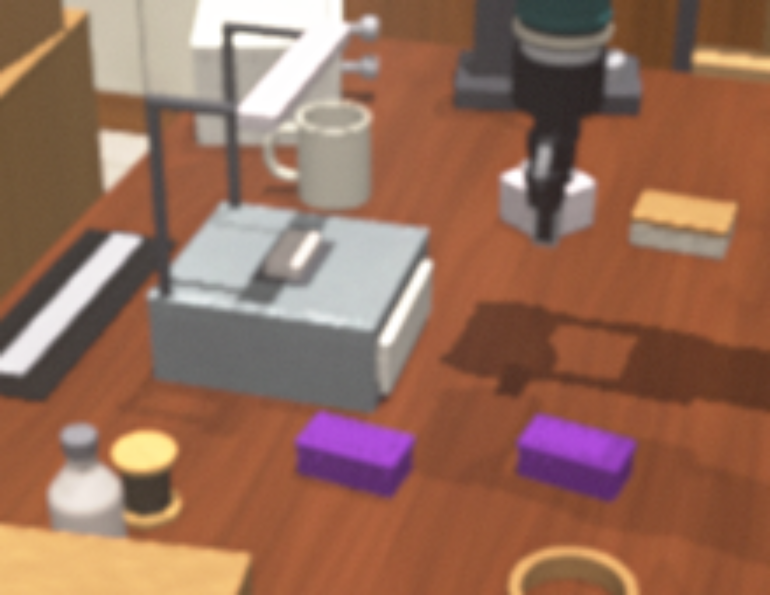

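View pics/top10.png

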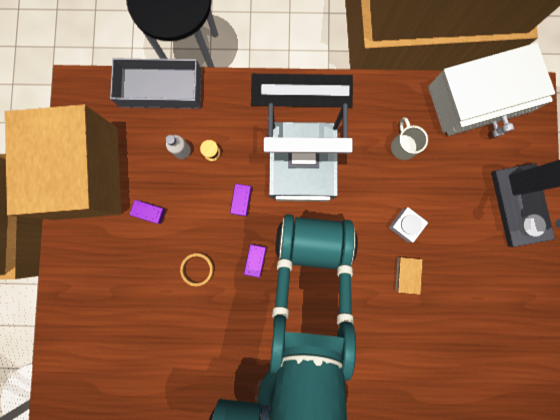

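The tray is shut and stays so: its panel is flush at side crop (405,325), front face at x 0.5475 against 0.5486 expected. The plate is up at 100 mm. Everything else is where it was in the first picture, and the arm is free. Handing in.

```bash
python3 -c "
from workcell import job
print(job.finish_job())"
```

```text
the job is handed in; nothing more can be done
None
```

The tin is in the tray, lid up, and the tray is shut and appears latched. I handed the job in at about 20 s of the 72 s allowed; it reported no verdict.

- **Release:** I pressed the plate with a tilted, closed gripper at about 5 N, and the tray popped fully out without the light bar being touched.
- **Tin:** I gripped the silver-white tin across its body (44.6 mm measured, 44 mm given). I set it down until the load came off the wrist, then let go. Its top then measured 49 mm above the table, against 50 mm expected.
- **Closing:** I pushed the tray in at 5 to 8 N until it met the firm stop at 11 N, then backed off.

**Last checks:**
- The tray stayed shut, with its front face at x = 0.5475 m against 0.5486 m expected.
- The plate was up, at 100 mm against 99 mm.
- The bystanders looked unmoved by eye, and the wrist force was near zero.
- No check failed. The tin can't be seen inside the shut tray, so its final rest is inferred: it was still flat in the last view before the tray closed.

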